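# Lay the test board down against the fence

### The arm

A 6-joint arm with a two-finger parallel gripper is mounted at the origin on a cart in front of the work surface, level with it; the furniture and walls round the work are solid. World frame = base frame: x ahead of the robot, y to its left, z up, the work surface at z = 0. Lengths are in mm, angles in degrees, forces in N, time in s.
With the tool pointing down it reaches from about 250 to 850 mm from the base axis. Payload 12.5 kg.
Tool frame: the origin (TCP) lies on the centre line of the jaws, within the pads' length; the fingertips stand 17 mm ahead of it and the grasp point (between the pads) lies 2 mm behind it (arm.tips_ahead is the distance from the TCP to the fingertips, in mm); z points along the fingers, y is the line along which they close (so a half turn about z gives the same grasp; the last joint's range is limited). The gripper opens to 93 mm and grips with 3 to 60 N. Pads are 15 mm wide; open, the fingers measure 128 mm over their backs; the gripper's body (75 mm by 188 mm) begins 65 mm behind the grasp point.
Start: joints at [-80.535, 20.094, 94.641, -0, 65.266, -4.847], TCP at [135.986, -532.909, 235.633] pointing down, gripper open.
Joint ranges: [-157.81, 157.81], [-45, 120.19], [0.68, 151.7], [-89.99, 269.99], [4.06, 180], [-164.3, 164.3]. Speed limits (degrees/s): [127.2, 127.2, 159.86, 180, 180, 180].

### API

Orientations are given as a 3x3 rotation matrix whose columns are the frame's x, y, z axes.
In Python, from plant import arm gives the robot as it stands.
- The arm moves only by the tool carry_out, never from a script. Its argument "increments" is a list of rows, each an object with "dp": the shift along the tool's x, y, z normalised to -1 to 1, where 1 is 750 mm, a list of three; "dr": the turn, a rotation vector about the tool's x, y, z normalised to -1 to 1, where 1 is 0.5 rad, a list of three; "jaw": the finger opening in mm, from 0 to 93. A call has exactly 8 rows; each row is the pose to reach, as a shift and turn from the pose commanded when the call began, along the tool's axes at that moment; what a row does not reach only later rows make up. A row lasts 1/12 s, in which the tool goes at most 41.7 mm and 7.16 degrees, less where a joint would pass 70% of its speed; a pose out of reach is approached as far as the arm can. A call with a number of a shift or a turn outside -1 to 1 is refused whole. A call with a gripper value outside its range is refused whole. The fingers move at their own pace and stop on an object; the grip force is fixed at half the most. Time passes only in rows, so rows that repeat a pose let the fingers close, or fill a call up. It gives the time, the measured TCP pose, the force, the opening and the grip force at its end, in the units of the state.
- arm.state(): the state, without advancing time (a new reading comes with each control period).
- arm.capture(name): name is "side" or "top"; returns (picture, depth): 480x640x3 uint8, red, green, blue; 480x640 float32, mm along the optical axis (not along the pixel's ray), 0 where there is no reading.
- arm.camera_info(name): a dict with "camera_matrix" (3x3 intrinsics, pixels), "k1" (the pictures are not rectified: a ray, as slopes to the right and down, at radius r is drawn at 1 + k1 r^2 times it, then the intrinsics apply), "rvec" (rotation vector, rad) and "tvec" (3), from world to camera coordinates, as OpenCV has them. Camera axes: x right, y down, z forward; pixel columns grow to the right and rows downward; lengths in mm; the calibration is good to about 2 mm. A picture is of the moment at which its call begins. camera_info takes no time and is no camera call.
- arm.close_job(): hands the job in; it is judged then, once.
The state is a dict: "time": time; "joint_positions": joint angles; "dq": joint speeds; "tau": joint torques, N m; "position": TCP position; "orientation": TCP orientation; "force": force on the tool from outside, world axes, zero at the start; "torque": the same for the moment, N m; "gripper_width": finger opening in mm; "grasp_force": force on a finger pad.
Only numpy, scipy, OpenCV 4.12 (cv2) and the standard library are available. Lean on these libraries where they do the work, as an engineer would, in place of code of your own. Each camera call takes 0.05 s, during which the arm holds its last target. There are 200 camera calls.

### The job

Two edge-banded test boards stand on their long edges in front of the aluminium fence on the worktable. Without grasping or lifting anything, push the longer board over with the fingertips so that it falls flat towards the fence, then push it along the table until its whole long edge lies flush against the fence. Leave the shorter board standing where it is, and do not disturb the cutter and the tub of screws behind the fence.

Things in the scene. Friction and masses are not known exactly. Their poses are not given: they have to be found in the camera images.
- long_piece: The longer board: grey-faced, 140 mm long (own x), 61 mm wide (own y), 19 mm thick (own z), 0.08 to 0.15 kg. It stands on a long edge, 61 mm high, own y up, own z level and away from the fence, roughly parallel to the fence, in the left or right place. Origin: centre of the face that looks to the fence (its underside once it lies). Tipped towards the fence it lies with own z up.
- long_mid (a point): Centre of the longer board's volume: about 29.5 mm above the table while it stands, 9 mm when it lies flat. The axes are the board's own.
- long_end_a (a point): One end of the long edge that is to meet the fence (the upper edge while the board stands), at half thickness; 70 mm along own +x and 30.5 mm along own +y from long_mid.
- long_end_b (a point): The other end of that same edge, 140 mm from long_end_a, 70 mm along own -x from the middle.
- short_piece: The shorter test board, 110 mm long (own x), 56 mm wide (own y, up), 19 mm thick, standing on its long edge in the other place in front of the fence. It must be left standing. Origin: centre of its face that looks to the fence, 27 mm above the table.
- fence: Straight aluminium angle fixed to the table, 360 mm long (own y axis), its upright face 30 mm high. Origin: centre of the foot of the upright face, at table height; own x points horizontally from the standing boards through the face, so the boards are on the -x side and its metal on the +x side, up to 34 mm behind the face.
- cutter: Small dark trimming cutter, 60 mm tall and 22 mm wide, loose, standing behind the fence. Origin: centre of its foot.
- tub: Open pale tub of screws, 71 x 73 mm and 50 mm high, loose, behind the fence. Origin: centre of its underside.

How it is judged:
By the outcome, as a careful person would: the job done as asked, in the order asked, and still so for the second after the job is handed in, with the robot touching nothing.
It also fails if it takes over 38 s, if anything falls off the work surface, if the arm or the gripper's body presses on something with over 40 N, if the wrist force passes 120 N, or if a joint passes its speed limit or range.

## Working session

There is one attempt and no reset: what is moved stays moved. The work goes in short steps, Python scripts to look and compute and a tool call to move; the robot and the scene stay as the last step left them, time stands still between calls to the robot, and variables do not carry over. Pictures are saved under pics/ and viewed, at most 10 in all, crops included, and the job is handed in when it is done.

Besides the shell and the picture viewer there is one more tool, called after "Call:" in YAML: its name, and indented under it one key for each argument. carry_out: Moves the arm, as the interface text tells. Its arguments: {"type":"object","properties":{"increments":{"type":"array"}},"required":["increments"]}

```bash
mkdir -p pics; cat > h.py <<'E'
import numpy as np, cv2
from plant import arm
def cap(n):
    p,d=arm.capture(n); return p,d
def cloud(n,d):
    i=arm.camera_info(n); K=np.array(i["camera_matrix"],float); k1=i["k1"]
    R=cv2.Rodrigues(np.array(i["rvec"],float))[0]; t=np.array(i["tvec"],float).ravel()
    v,u=np.mgrid[:480,:640].astype(np.float32)
    s=cv2.undistortPoints(np.stack([u.ravel(),v.ravel()],1)[:,None],K,np.array([k1,0,0,0.]))[:,0]
    c=np.c_[s,np.ones(len(s))]*d.reshape(-1,1)
    w=((c-t)@R).reshape(480,640,3); w[d<=0]=np.nan
    return w
def save(n,p): cv2.imwrite("pics/"+n,p[:,:,::-1])
E
python3 - <<'E'
from h import *
for n in("top","side"):
    p,d=cap(n); save(n+"0.png",p); np.savez(n+"0",p=p,w=cloud(n,d)); i=arm.camera_info(n)
    R=cv2.Rodrigues(np.array(i["rvec"]))[0]; print(n,i, -R.T@np.array(i["tvec"]).ravel(), (d>0).mean())
print(arm.state())
E
```

```text
top {'camera_matrix': array([[486.19338169,   0.        , 319.06288747],
       [  0.        , 486.19338169, 233.56423434],
       [  0.        ,   0.        ,   1.        ]]), 'k1': -0.0863695616892583, 'rvec': array([ 2.15110637, -2.14068341,  0.23924711]), 'tvec': array([-12.85513294, 625.26076809, 803.58827918])} [471.14841724  25.92194461 902.34008373] 0.9959440104166667
side {'camera_matrix': array([[565.2201524 ,   0.        , 322.97940623],
       [  0.        , 565.2201524 , 232.19555861],
       [  0.        ,   0.        ,   1.        ]]), 'k1': 0.042986063728162674, 'rvec': array([ 0.32521969, -2.80139963,  1.21748752]), 'tvec': array([618.21484232, 145.2889453 , 945.44047915])} [487.4859349  715.54088882 739.94247628] 0.9782877604166667
{'time': 0.1, 'joint_positions': array([-8.05356880e+01,  2.01201101e+01,  9.46728687e+01, -3.87489317e-04,
        6.52646786e+01, -4.84667337e+00]), 'dq': array([-0.01649524, -0.09735889, -0.0794766 ,  0.04173786,  0.11777583,
        0.10090312]), 'tau': array([-1.46504440e-04, -4.98027170e+01, -2.85705274e+01,  6.99619995e-02,
        2.39505235e-02, -3.59243882e-05]), 'position': array([ 135.93280973, -532.64242642,  235.16890088]), 'orientation': array([[ 9.68967663e-01,  2.47187458e-01, -1.71529974e-04],
       [ 2.47187505e-01, -9.68967158e-01,  9.91604105e-04],
       [ 7.89051866e-05, -1.00323238e-03, -9.99999494e-01]]), 'force': array([ 0.00553669,  0.69411512, -0.12098924]), 'torque': array([-0.03851615,  0.07016302, -0.05742053]), 'grasp_force': 0.0, 'gripper_width': 93.01472434705568}
```

View pics/top0.png

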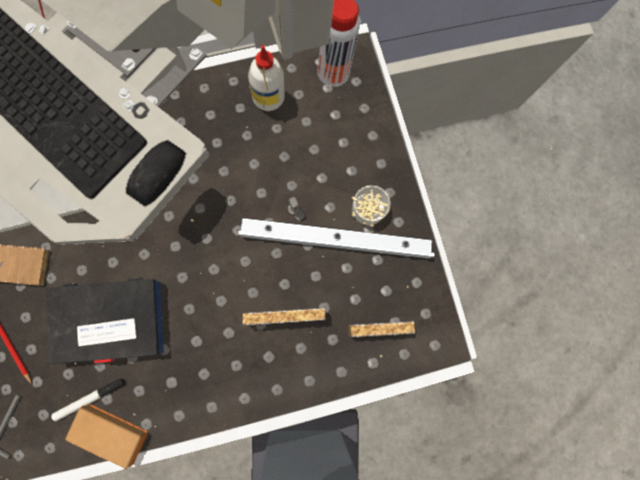

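View pics/side0.png

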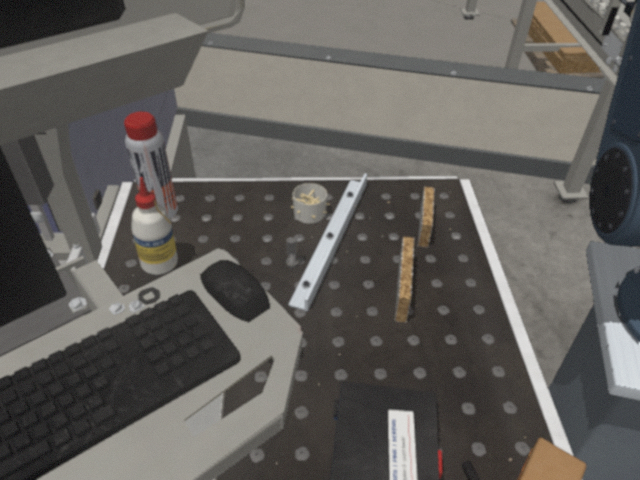

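The top view shows the long board's upper edge from (243,318) to (326,315), the short board from (350,329) to (414,327), and the fence from (241,228) to (432,252). The cutter is near (298,210) and the tub near (371,205). Next I measure them.

```bash
python3 - <<'E'
from h import *
z=np.load("top0.npz"); w=z["w"]; p=z["p"].astype(int)
def box(n,m,a):
    r0,r1,c0,c1=a; M=np.zeros(m.shape,bool); M[r0:r1,c0:c1]=m[r0:r1,c0:c1]
    P=w[M]; P=P[np.isfinite(P).all(1)]; r=cv2.minAreaRect(P[:,:2].astype(np.float32)); print(n,len(P),"z",np.percentile(P[:,2],[5,50,95]).round(1),"rect",np.round(r[0],1),np.round(r[1],1),round(r[2],2)); print(cv2.boxPoints(r).round(1).tolist()); return P
Z=w[:,:,2]
col=(p[:,:,0]-p[:,:,2]>40)
box("long",col&(Z>45),(295,340,230,340)); box("short",col&(Z>40),(310,350,340,430))
br=p.min(2)>120
P=box("fence top",br&(Z>22)&(Z<40),(205,270,225,440))
box("fence all",br&(Z>1),(205,270,225,440))
box("tub",(Z>35),(175,232,340,400)); box("cutter",(Z>30),(190,225,280,312))
print("table z",np.nanmedian(Z[270:300,250:420]))
E
```

```text
long 875 z [58.2 60.4 62.7] rect [480.4  50.8] [ 19.  139.5] 3.96
[[466.1000061035156, 119.69999694824219], [475.70001220703125, -19.399999618530273], [494.70001220703125, -18.100000381469727], [485.1000061035156, 121.0999984741211]]
short 682 z [52.5 55.2 57.6] rect [ 459.1 -120. ] [ 18.4 111.6] 2.79
[[447.20001220703125, -64.69999694824219], [452.6000061035156, -176.1999969482422], [471.0, -175.3000030517578], [465.5, -63.79999923706055]]
fence top 987 z [23.3 30.2 34. ] rect [651.8 -47.7] [358.5  85.4] 83.74
[[589.7999877929688, -221.3000030517578], [674.7000122070312, -230.60000610351562], [713.7999877929688, 125.80000305175781], [628.9000244140625, 135.10000610351562]]
fence all 3953 z [ 2.4  6.6 32.8] rect [629.6 -43. ] [122.9 381.3] 0.5
[[566.5, 147.10000610351562], [569.7999877929688, -234.1999969482422], [692.7000122070312, -233.10000610351562], [689.4000244140625, 148.10000610351562]]
tub 284 z [35.4 44.6 51.5] rect [ 684.2 -105.7] [63.  64.8] 45.5
[[639.0, -105.4000015258789], [685.2000122070312, -150.8000030517578], [729.2999877929688, -105.9000015258789], [683.0999755859375, -60.5]]
cutter 93 z [36.7 59.7 63. ] rect [682.   35.9] [18.6 12.4] 24.93
[[671.0, 37.599998474121094], [676.2000122070312, 26.399999618530273], [693.0, 34.20000076293945], [687.7999877929688, 45.400001525878906]]
table z 0.41046259538410257
```

```bash
python3 - <<'E'
from h import *
for n in("top","side"):
    z=np.load(n+"0.npz"); w=z["w"]; p=z["p"].astype(int)
    m=(p.min(2)>110)&(w[:,:,0]>560)&(w[:,:,0]<660)&(w[:,:,1]>-230)&(w[:,:,1]<150)
    P=w[m]
    print(n,len(P))
    for y0 in range(-215,140,50):
        Q=P[abs(P[:,1]-y0)<8]; 
        if len(Q)<5: continue
        U=Q[Q[:,2]>25]; L=Q[Q[:,2]<9]; M=Q[(Q[:,2]>9)&(Q[:,2]<25)]
        f=lambda A:(len(A),np.percentile(A[:,0],[2,50,98]).round(1).tolist()) if len(A) else 0
        print(y0,"up",f(U),"mid",f(M),"low",f(L))
z=np.load("top0.npz");save("fence.png",cv2.resize(z["p"][190:350,225:445],None,fx=3.6,fy=3.6))
E
```

```text
top 3954
-215 up (29, [590.4, 593.8, 596.6]) mid (12, [590.8, 591.6, 614.5]) low (107, [600.9, 614.3, 626.7])
-165 up (31, [595.7, 598.8, 602.7]) mid (20, [595.8, 597.3, 622.8]) low (134, [606.3, 623.5, 659.4])
-115 up (57, [601.1, 606.2, 657.2]) mid (19, [601.0, 602.4, 654.2]) low (162, [579.9, 619.6, 641.4])
-65 up (32, [607.4, 609.7, 613.3]) mid (12, [607.0, 607.3, 608.8]) low (170, [565.0, 623.6, 643.2])
-15 up (33, [612.6, 616.0, 618.3]) mid (14, [612.1, 613.2, 622.5]) low (111, [562.7, 635.6, 648.2])
35 up (34, [617.9, 621.3, 623.6]) mid (13, [617.5, 618.8, 626.6]) low (121, [629.3, 640.9, 654.7])
85 up (31, [623.2, 626.5, 630.3]) mid (26, [623.2, 629.4, 650.4]) low (80, [624.3, 646.0, 658.3])
135 up (18, [628.3, 631.4, 633.6]) mid (4, [628.5, 628.9, 629.2]) low (101, [576.5, 642.6, 659.2])
side 2269
-215 up (18, [590.9, 594.0, 597.6]) mid (1, [591.2, 591.2, 591.2]) low (44, [607.8, 619.1, 632.4])
-165 up (18, [598.4, 601.1, 604.0]) mid (7, [598.2, 598.7, 619.7]) low (59, [611.8, 622.7, 634.4])
-115 up (25, [603.9, 608.6, 659.3]) mid (9, [603.3, 603.9, 604.9]) low (73, [585.5, 626.4, 640.9])
-65 up (21, [608.6, 611.8, 615.0]) mid (6, [608.1, 609.4, 610.7]) low (73, [569.5, 631.9, 645.0])
-15 up (25, [614.1, 616.7, 620.1]) mid (7, [614.1, 614.8, 615.7]) low (68, [628.7, 638.7, 650.9])
35 up (27, [619.0, 622.1, 625.9]) mid (6, [619.1, 620.4, 621.1]) low (82, [633.5, 643.7, 655.5])
85 up (29, [624.5, 627.6, 631.3]) mid (15, [624.9, 625.9, 649.9]) low (61, [638.9, 651.1, 659.2])
135 up (24, [630.1, 632.5, 635.9]) mid (27, [630.1, 632.4, 635.9]) low (78, [630.8, 645.4, 659.3])
```

View pics/fence.png

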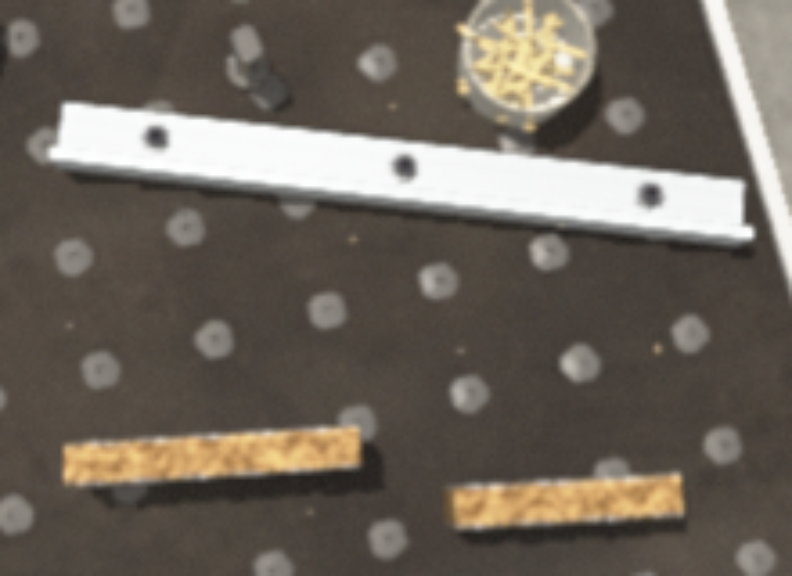

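```bash
cat >> h.py <<'E'
def plan(pos,yaw,P=None,R=None):
    """dp, dr (normalised) from the pose P,R to a tool-down pose with tool x at heading yaw"""
    s=arm.state(); P=s["position"] if P is None else P; R=s["orientation"] if R is None else R
    c,q=np.cos(np.radians(yaw)),np.sin(np.radians(yaw)); T=np.array([[c,q,0],[q,-c,0],[0,0,-1.]])
    print("dp",(R.T@(np.array(pos)-P)/750).round(4).tolist(),"dr",(cv2.Rodrigues(R.T@T)[0].ravel()/.5).round(4).tolist())
E
python3 - <<'E'
from h import *
plan((430,47,235),4)
E
```

```text
dp [0.571, -0.652, 0.0009] dr [-0.002, 0.0, 0.3599]
```

Call:
carry_out:
  increments:
    - {"dp": [0.035,-0.04,0],"dr": [0,0,0.04],"jaw": 93}
    - {"dp": [0.07,-0.08,0],"dr": [0,0,0.09],"jaw": 93}
    - {"dp": [0.105,-0.12,0],"dr": [0,0,0.13],"jaw": 93}
    - {"dp": [0.14,-0.16,0],"dr": [0,0,0.18],"jaw": 93}
    - {"dp": [0.175,-0.2,0],"dr": [0,0,0.22],"jaw": 93}
    - {"dp": [0.21,-0.24,0],"dr": [0,0,0.27],"jaw": 93}
    - {"dp": [0.245,-0.28,0],"dr": [0,0,0.31],"jaw": 93}
    - {"dp": [0.28,-0.32,0],"dr": [0,0,0.36],"jaw": 93}

```text
time: 0.77
position: [280.3, -246.6, 235.5]
orientation: [[0.998, 0.068, -0.0], [0.068, -0.998, 0.0], [-0.0, -0.0, -1.0]]
force: [2.3, -0.7, -0.1]
gripper_width: 93.1
grasp_force: 0.0
```

```bash
python3 - <<'E'
from h import *
s=arm.state(); print(s["position"],s["time"],s["joint_positions"])
plan((430,47,235),4)
E
```

```text
[ 280.33863297 -246.59231009  235.54709107] 0.7667 [-4.84919311e+01  1.01656698e+00  1.18295207e+02  3.03746163e-03
  6.06919424e+01  3.75948552e+01]
dp [0.2258, -0.3769, 0.0008] dr [-0.0002, 0.0, -0.0031]
```

Call:
carry_out:
  increments:
    - {"dp": [0.028,-0.047,0],"dr": [0,0,0],"jaw": 93}
    - {"dp": [0.056,-0.094,0],"dr": [0,0,0],"jaw": 93}
    - {"dp": [0.085,-0.141,0],"dr": [0,0,0],"jaw": 93}
    - {"dp": [0.113,-0.188,0],"dr": [0,0,0],"jaw": 93}
    - {"dp": [0.141,-0.235,0],"dr": [0,0,0],"jaw": 93}
    - {"dp": [0.17,-0.283,0],"dr": [0,0,0],"jaw": 93}
    - {"dp": [0.198,-0.33,0],"dr": [0,0,0],"jaw": 93}
    - {"dp": [0.226,-0.377,0],"dr": [0,0,0],"jaw": 93}

```text
time: 1.43
position: [429.8, 47.8, 235.6]
orientation: [[0.998, 0.07, 0.0], [0.07, -0.998, -0.0], [0.0, 0.0, -1.0]]
force: [0.9, -0.7, 0.2]
gripper_width: 93.2
grasp_force: 0.0
```

```bash
python3 - <<'E'
from h import *
s=arm.state(); print(s["position"],s["time"],s["joint_positions"])
plan((430,47,67),4)
E
```

```text
[429.8416924   47.76786899 235.61663885] 1.4333 [ 1.69995573e-01  7.68448952e+00  1.10938270e+02 -1.92204393e-03
  6.13728265e+01  8.61464422e+01]
dp [0.0001, 0.001, 0.2248] dr [0.0001, -0.0001, 0.0009]
```

Call:
carry_out:
  increments:
    - {"dp": [0,0,0.035],"dr": [0,0,0],"jaw": 93}
    - {"dp": [0,0,0.07],"dr": [0,0,0],"jaw": 93}
    - {"dp": [0,0,0.105],"dr": [0,0,0],"jaw": 93}
    - {"dp": [0,0,0.14],"dr": [0,0,0],"jaw": 93}
    - {"dp": [0,0,0.175],"dr": [0,0,0],"jaw": 93}
    - {"dp": [0,0,0.205],"dr": [0,0,0],"jaw": 93}
    - {"dp": [0,0,0.225],"dr": [0,0,0],"jaw": 93}
    - {"dp": [0,0,0.225],"dr": [0,0,0],"jaw": 93}

```text
time: 2.1
position: [427.8, 45.4, 64.4]
orientation: [[0.998, 0.07, -0.005], [0.07, -0.998, 0.0], [-0.005, -0.0, -1.0]]
force: [-0.8, -0.3, 0.3]
gripper_width: 93.0
grasp_force: 0.0
```

```bash
python3 - <<'E'
from h import *
p,d=cap("top"); save("down.png",p); print(arm.state()["position"])
plan((464,50,67),4)
E
```

```text
[428.62643325  45.43472912  65.94381814]
dp [0.0475, -0.0028, -0.0016] dr [-0.0005, 0.0063, -0.0001]
```

View pics/down.png

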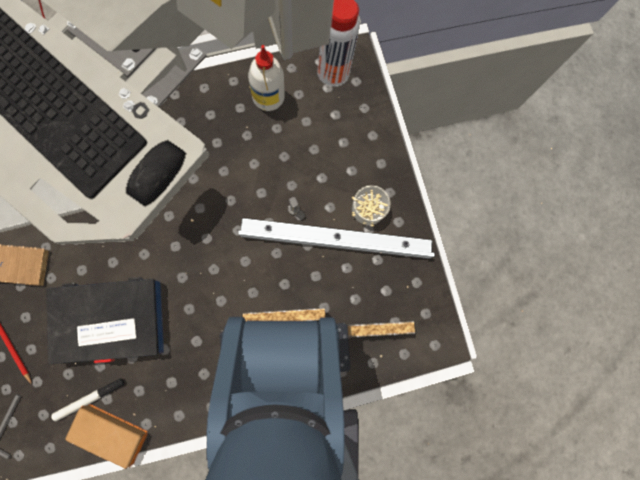

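The open gripper now stands behind the long board, whose upper edge runs from (243,316) to (326,314). It is clear of the short board, whose left end is at (350,329). I'll tip the long board now.

Call:
carry_out:
  increments:
    - {"dp": [0.011,-0.001,0],"dr": [0,0,0],"jaw": 93}
    - {"dp": [0.022,-0.002,0],"dr": [0,0,0],"jaw": 93}
    - {"dp": [0.033,-0.003,0],"dr": [0,0,0],"jaw": 93}
    - {"dp": [0.041,-0.003,0],"dr": [0,0,0],"jaw": 93}
    - {"dp": [0.047,-0.003,0],"dr": [0,0,0],"jaw": 93}
    - {"dp": [0.053,-0.003,0],"dr": [0,0,0],"jaw": 93}
    - {"dp": [0.059,-0.003,0],"dr": [0,0,0],"jaw": 93}
    - {"dp": [0.065,-0.003,0],"dr": [0,0,0],"jaw": 93}

```text
time: 2.82
position: [478.4, 51.1, 66.9]
orientation: [[0.998, 0.07, 0.0], [0.07, -0.998, -0.0], [0.0, 0.0, -1.0]]
force: [0.2, 0.1, -0.4]
gripper_width: 93.1
grasp_force: 0.0
```

```bash
cat >> h.py <<'E'
def board(w,p):
    x,y,Z=w[...,0],w[...,1],w[...,2]
    m=(x>400)&(x<640)&(y>-60)&(y<170)&(Z>12)&(Z<70)
    return m
E
python3 - <<'E'
from h import *
for n in("top","side"):
    p,d=cap(n); save("t1"+n+".png",p); w=cloud(n,d); m=(w[...,0]>498)&(w[...,0]<590)&(w[...,1]>-50)&(w[...,1]<150)&(w[...,2]>10)&(w[...,2]<75)
    P=w[m]; print(n,len(P), np.percentile(P,[5,50,95],axis=0).round(0).tolist() if len(P) else 0)
print(arm.state()["position"])
E
```

```text
top 0 0
side 377 [[499.0, -8.0, 44.0], [506.0, 92.0, 56.0], [517.0, 123.0, 61.0]]
[478.61767112  51.08140288  66.93589078]
```

Call:
carry_out:
  increments:
    - {"dp": [0.005,0,0],"dr": [0,0,0],"jaw": 93}
    - {"dp": [0.01,0,0],"dr": [0,0,0],"jaw": 93}
    - {"dp": [0.015,0,0],"dr": [0,0,0],"jaw": 93}
    - {"dp": [0.02,0,0],"dr": [0,0,0],"jaw": 93}
    - {"dp": [0.02,0,0],"dr": [0,0,0],"jaw": 93}
    - {"dp": [0.02,0,0],"dr": [0,0,0],"jaw": 93}
    - {"dp": [0.02,0,0],"dr": [0,0,0],"jaw": 93}
    - {"dp": [0.02,0,0],"dr": [0,0,0],"jaw": 93}

```text
time: 3.58
position: [492.8, 52.1, 66.8]
orientation: [[0.998, 0.07, -0.0], [0.07, -0.998, -0.0], [-0.0, -0.0, -1.0]]
force: [-0.4, -0.2, 0.2]
gripper_width: 92.5
grasp_force: 0.0
```

```bash
python3 - <<'E'
from h import *
for n in("top","side"):
    p,d=cap(n); save("t2"+n+".png",p); w=cloud(n,d); m=(w[...,0]>505)&(w[...,0]<590)&(w[...,1]>-50)&(w[...,1]<150)&(w[...,2]>10)&(w[...,2]<75)
    P=w[m]; print(n,len(P), np.percentile(P,[5,50,95],axis=0).round(0).tolist() if len(P) else 0)
    if len(P): print(cv2.boxPoints(cv2.minAreaRect(P[:,:2].astype(np.float32))).round(0).tolist())
print(arm.state()["position"])
E
```

```text
top 0 0
side 1421 [[508.0, -1.0, 15.0], [531.0, 70.0, 18.0], [550.0, 123.0, 20.0]]
[[498.0, 125.0], [508.0, -19.0], [557.0, -15.0], [547.0, 128.0]]
[492.79592717  52.09924079  66.87011954]
```

View pics/t2side.png

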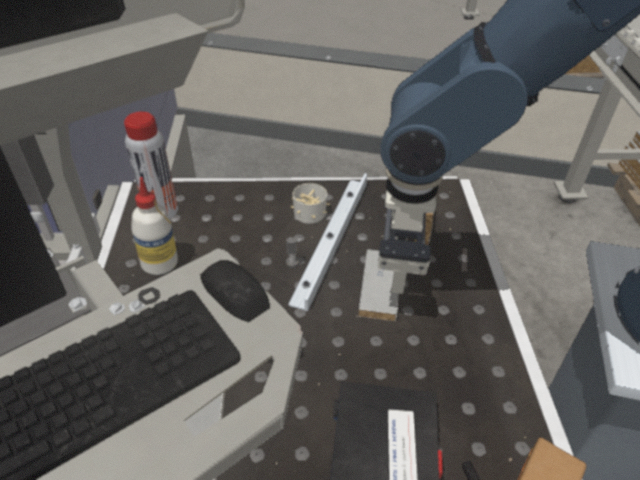

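The side view shows the board lying flat, grey face up, at about (385,285). The short board still stands behind the gripper. I'll retreat, lower, and turn parallel to the fence.

Call:
carry_out:
  increments:
    - {"dp": [-0.02,0,0],"dr": [0,0,0],"jaw": 93}
    - {"dp": [-0.04,0,0],"dr": [0,0,0.05],"jaw": 93}
    - {"dp": [-0.05,0,0.005],"dr": [0,0,0.12],"jaw": 93}
    - {"dp": [-0.05,0,0.02],"dr": [0,0,0.2],"jaw": 93}
    - {"dp": [-0.05,0,0.035],"dr": [0,0,0.28],"jaw": 93}
    - {"dp": [-0.05,0,0.048],"dr": [0,0,0.356],"jaw": 93}
    - {"dp": [-0.05,0,0.057],"dr": [0,0,0.356],"jaw": 93}
    - {"dp": [-0.05,0,0.057],"dr": [0,0,0.356],"jaw": 93}

```text
time: 4.35
position: [454.9, 49.5, 23.2]
orientation: [[0.994, -0.107, -0.002], [-0.107, -0.994, -0.0], [-0.002, 0.0, -1.0]]
force: [0.4, -0.5, -1.3]
gripper_width: 92.7
grasp_force: 0.0
```

```bash
python3 - <<'E'
from h import *
s=arm.state();print(s["position"],s["joint_positions"])
for n in("top","side"):
    p,d=cap(n); w=cloud(n,d); m=(w[...,0]>480)&(w[...,0]<590)&(w[...,1]>-50)&(w[...,1]<150)&(w[...,2]>13)&(w[...,2]<24)&(p.min(2)>90)
    P=w[m]; print(n,len(P)); 
    if len(P)>20: print(cv2.boxPoints(cv2.minAreaRect(P[:,:2].astype(np.float32))).round(0).tolist())
E
```

```text
[454.89274435  49.49845201  23.1787281 ] [ 3.77635335e-01  3.14307053e+01  1.15972207e+02 -3.21712725e-04
  3.26999854e+01  9.65093809e+01]
top 1647
[[501.0, 123.0], [509.0, -18.0], [555.0, -15.0], [546.0, 125.0]]
side 2025
[[484.0, 123.0], [494.0, -20.0], [557.0, -16.0], [547.0, 128.0]]
```

Call:
carry_out:
  increments:
    - {"dp": [0.01,-0.001,0],"dr": [0,0,0],"jaw": 93}
    - {"dp": [0.02,-0.002,0],"dr": [0,0,0],"jaw": 93}
    - {"dp": [0.03,-0.003,0],"dr": [0,0,0],"jaw": 93}
    - {"dp": [0.038,-0.004,0],"dr": [0,0,0],"jaw": 93}
    - {"dp": [0.046,-0.004,0],"dr": [0,0,0],"jaw": 93}
    - {"dp": [0.054,-0.004,0],"dr": [0,0,0],"jaw": 93}
    - {"dp": [0.062,-0.004,0],"dr": [0,0,0],"jaw": 93}
    - {"dp": [0.07,-0.004,0],"dr": [0,0,0],"jaw": 93}

```text
time: 5.12
position: [508.5, 46.7, 24.1]
orientation: [[0.994, -0.108, -0.0], [-0.108, -0.994, -0.0], [-0.0, 0.0, -1.0]]
force: [-1.4, 0.1, 1.2]
gripper_width: 92.8
grasp_force: 0.6
```

Call:
carry_out:
  increments:
    - {"dp": [0.008,0,0],"dr": [0,0,0],"jaw": 93}
    - {"dp": [0.016,0,0],"dr": [0,0,0],"jaw": 93}
    - {"dp": [0.024,0,0],"dr": [0,0,0],"jaw": 93}
    - {"dp": [0.032,0,0],"dr": [0,0,0],"jaw": 93}
    - {"dp": [0.038,0,0],"dr": [0,0,0],"jaw": 93}
    - {"dp": [0.044,0,0],"dr": [0,0,0],"jaw": 93}
    - {"dp": [0.05,0,0],"dr": [0,0,0],"jaw": 93}
    - {"dp": [0.053,0,0],"dr": [0,0,0],"jaw": 93}

```text
time: 5.78
position: [548.2, 42.5, 24.2]
orientation: [[0.994, -0.108, 0.0], [-0.108, -0.994, 0.0], [0.0, -0.0, -1.0]]
force: [-1.3, 0.0, 1.9]
gripper_width: 93.0
grasp_force: 0.6
```

```bash
cat >> h.py <<'E'
def gap():
    for n in("top","side"):
        p,d=cap(n); w=cloud(n,d); x,y,Z=w[...,0],w[...,1],w[...,2]
        m=(x>530)&(x<640)&(y>-50)&(y<150)&(Z>13)&(Z<24)&(p.min(2)>90)
        P=w[m]; r=cv2.boxPoints(cv2.minAreaRect(P[:,:2].astype(np.float32))); print(n,len(P),r.round(0).tolist())
        print(" far-edge minus fence line",[round(float(a-(614.3+.109*(b+15))),1) for a,b in r])
    save("gap%d.png"%(arm.state()["time"]*100),p)
    return p
E
python3 - <<'E'
from h import *
s=arm.state();print(s["position"],s["force"]); gap()
E
```

```text
[548.21521992  42.46461114  24.16783297] [-1.28223711  0.0427026   1.93458323]
top 1 [[633.0, -47.0], [633.0, -47.0], [633.0, -47.0], [633.0, -47.0]]
 far-edge minus fence line [21.9, 21.9, 21.9, 21.9]
side 1186 [[528.0, -33.0], [612.0, -44.0], [637.0, 138.0], [553.0, 149.0]]
 far-edge minus fence line [-84.1, 1.0, 5.6, -79.5]
```

Call:
carry_out:
  increments:
    - {"dp": [0.0006,0,0],"dr": [0,0,0],"jaw": 93}
    - {"dp": [0.0012,0,0],"dr": [0,0,0],"jaw": 93}
    - {"dp": [0.0018,0,0],"dr": [0,0,0],"jaw": 93}
    - {"dp": [0.0024,0,0],"dr": [0,0,0],"jaw": 93}
    - {"dp": [0.003,0,0],"dr": [0,0,0],"jaw": 93}
    - {"dp": [0.0036,0,0],"dr": [0,0,0],"jaw": 93}
    - {"dp": [0.0042,0,0],"dr": [0,0,0],"jaw": 93}
    - {"dp": [0.0042,0,0],"dr": [0,0,0],"jaw": 93}

```text
time: 6.55
position: [548.8, 42.4, 23.9]
orientation: [[0.994, -0.108, -0.004], [-0.108, -0.994, 0.0], [-0.004, 0.0, -1.0]]
force: [-9.8, 1.2, 6.6]
gripper_width: 93.0
grasp_force: 4.8
```

Call:
carry_out:
  increments:
    - {"dp": [0.0008,0,0],"dr": [0,0,0],"jaw": 93}
    - {"dp": [0.0016,0,0],"dr": [0,0,0],"jaw": 93}
    - {"dp": [0.0024,0,0],"dr": [0,0,0],"jaw": 93}
    - {"dp": [0.003,0,0],"dr": [0,0,0],"jaw": 93}
    - {"dp": [0.003,0,0],"dr": [0,0,0],"jaw": 93}
    - {"dp": [0.003,0,0],"dr": [0,0,0],"jaw": 93}
    - {"dp": [0.003,0,0],"dr": [0,0,0],"jaw": 93}
    - {"dp": [0.003,0,0],"dr": [0,0,0],"jaw": 93}

```text
time: 7.22
position: [549.0, 42.4, 23.6]
orientation: [[0.994, -0.108, -0.009], [-0.108, -0.994, 0.0], [-0.009, 0.001, -1.0]]
force: [-18.5, 2.1, 14.8]
gripper_width: 93.2
grasp_force: 9.6
```

```bash
python3 - <<'E'
from h import *
s=arm.state();print(s["position"],s["force"],s["torque"]); p,d=cap("side"); save("s.png",cv2.resize(p[160:340,260:460],None,fx=3.3,fy=3.3,interpolation=cv2.INTER_CUBIC))
E
```

```text
[548.98701239  42.37106195  23.60664142] [-18.52515035   2.09697368  14.84642513] [0.40630861 3.25826751 0.05612296]
```

View pics/s.png

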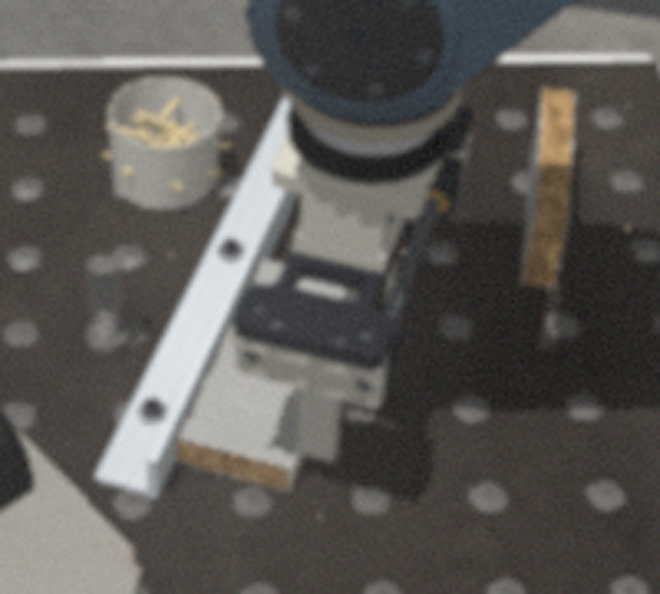

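The crop shows the board's far edge against the fence face, with its left end at about (180,455). The short board still stands at (550,190) and the tub is untouched. I'll retreat and raise the tool.

Call:
carry_out:
  increments:
    - {"dp": [-0.004,0,0],"dr": [0,0,0],"jaw": 93}
    - {"dp": [-0.01,0,0],"dr": [0,0,0],"jaw": 93}
    - {"dp": [-0.025,0,0],"dr": [0,0,0],"jaw": 93}
    - {"dp": [-0.045,0,-0.01],"dr": [0,0,0],"jaw": 93}
    - {"dp": [-0.05,0,-0.05],"dr": [0,0,0],"jaw": 93}
    - {"dp": [-0.05,0,-0.1],"dr": [0,0,0],"jaw": 93}
    - {"dp": [-0.05,0,-0.15],"dr": [0,0,0],"jaw": 93}
    - {"dp": [-0.05,0,-0.2],"dr": [0,0,0],"jaw": 93}

```text
time: 7.93
position: [515.5, 46.0, 175.9]
orientation: [[0.994, -0.108, 0.001], [-0.108, -0.994, -0.0], [0.001, -0.0, -1.0]]
force: [-0.2, 0.2, -1.1]
gripper_width: 93.0
grasp_force: 0.0
```

Call:
carry_out:
  increments:
    - {"dp": [-0.04,0,0],"dr": [0,0,0],"jaw": 93}
    - {"dp": [-0.08,0,0],"dr": [0,0,0],"jaw": 93}
    - {"dp": [-0.12,0,0],"dr": [0,0,0],"jaw": 93}
    - {"dp": [-0.16,0,0],"dr": [0,0,0],"jaw": 93}
    - {"dp": [-0.2,0,0],"dr": [0,0,0],"jaw": 93}
    - {"dp": [-0.22,0,0],"dr": [0,0,0],"jaw": 93}
    - {"dp": [-0.22,0,0],"dr": [0,0,0],"jaw": 93}
    - {"dp": [-0.22,0,0],"dr": [0,0,0],"jaw": 93}

```text
time: 8.6
position: [352.2, 63.9, 174.6]
orientation: [[0.994, -0.108, 0.002], [-0.108, -0.994, 0.0], [0.002, -0.0, -1.0]]
force: [-0.3, 0.7, 0.4]
gripper_width: 92.8
grasp_force: 0.0
```

```bash
python3 - <<'E'
from h import *
s=arm.state();print(s["time"],s["position"],s["force"]); gap()
p,d=cap("top"); save("f.png",cv2.resize(p[180:350,225:445],None,fx=3.5,fy=3.5,interpolation=cv2.INTER_CUBIC))
E
```

```text
8.6 [352.22605676  63.86433439 174.61197118] [-0.32842807  0.67939088  0.42256971]
top 2621 [[545.0, 131.0], [551.0, -50.0], [635.0, -47.0], [629.0, 134.0]]
 far-edge minus fence line [-84.8, -59.7, 23.9, -1.2]
side 2212 [[546.0, -41.0], [611.0, -50.0], [636.0, 138.0], [571.0, 146.0]]
 far-edge minus fence line [-65.9, 0.4, 5.5, -60.8]
```

View pics/f.png

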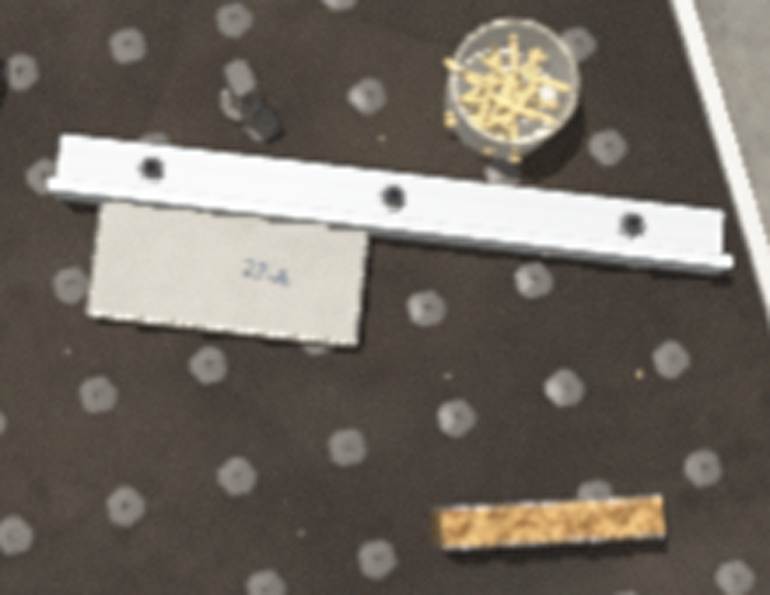

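The crop shows the grey board from (100,203) to (368,232) along the fence with no visible gap. The short board still stands at (550,522), and the cutter and tub have not moved. I'll run one numeric check that the two edges are parallel.

```bash
python3 - <<'E'
from h import *
i=arm.camera_info("top");K=np.array(i["camera_matrix"]);R=cv2.Rodrigues(np.array(i["rvec"]))[0];t=np.array(i["tvec"]).ravel()
def ray(uv,z):
    s=cv2.undistortPoints(np.array(uv,np.float64)[:,None],K,np.array([i["k1"],0,0,0.]))[:,0]
    c=-R.T@t; D=np.c_[s,np.ones(len(s))]@R; return c+D*((z-c[2])/D[:,2])[:,None]
p=np.mean([cap("top")[0].astype(float).mean(2) for _ in range(6)],axis=0)
def edge(c0,c1,r0,sl,h,z):   # strongest drop/rise near predicted row, subpixel
    o=[]
    for c in range(c0,c1):
        r=int(round(r0+sl*(c-c0))); g=np.abs(np.gradient(p[r-h:r+h+1,c])); k=g.argmax(); a=g[max(k-1,0):k+2]; o.append((c,r-h+max(k-1,0)+(a*np.arange(len(a))).sum()/a.sum()))
    W=ray(o,z); vx,vy,x0,y0=cv2.fitLine(W[:,:2].astype(np.float32),cv2.DIST_HUBER,0,.01,.01).ravel(); 
    print(round(np.degrees(np.arctan2(vx/vy,1)),2),"x at y=45:",round(x0+vx/vy*(45-y0),1))
edge(255,325,180+318/3.5,.107,4,19)   # board near edge
edge(336,428,180+235/3.5,.114,4,30)   # fence face top edge right of board
edge(242,428,180+137/3.5-1,.114,4,4)    # fence rear edge
E
```

```text
6.1 x at y=45: 556.6
6.25 x at y=45: 619.1
6.2 x at y=45: 654.4
```

```bash
python3 -c "
from plant import arm
print(arm.close_job())"
```

```text
the job is handed in; nothing more can be done
None
```

The job is handed in: the long board was tipped towards the fence and pushed against it, parallel to the fence within about 0.15° and with no visible gap in the last picture, the short board is still standing, and the cutter and tub look unmoved; no verdict was returned.

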